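Free the flask basket jammed in the boil-out bath

ROBOT

A 7-joint arm with a two-finger parallel gripper is mounted at the origin on a cart in front of the work surface, level with it; the furniture and walls round the work are solid. World frame = base frame: x ahead of the robot, y to its left, z up, the work surface at z = 0. Lengths are in m, angles in rad, forces in N, time in s.
With the tool pointing down it reaches from about 0.4 to 0.875 m from the base axis. Payload 19.3 kg.
Tool frame: the origin (TCP) lies at the very end of the fingers, on their centre line; the grasp point (between the pads) lies 19 mm behind it; z points along the fingers, y is the line along which they close (so a half turn about z gives the same grasp; the last joint's range is limited). The gripper opens to 85 mm and grips with 20 to 120 N. Pads are 22 mm wide; open, the fingers measure 114 mm over their backs; the gripper's body (76 mm by 85 mm) begins 54 mm behind the grasp point. The pads swing forward as they close: fully open they stand 13 mm farther back than shut.
Start: joints at [1.28, 0.521, -0.036, 1.599, 0.021, 1.021, -0.113], TCP at [0.137, -0.61, 0.231] pointing down, gripper open.
Joint ranges: [-2.91, 2.91], [-0.3, 2.13], [-1.5, 1.42], [0.17, 2.43], [-1.26, 4.41], [0.16, 1.93], [-2.52, 2.52]. Speed limits (rad/s): [1.89, 1.89, 2.39, 2.39, 3.01, 3.01, 3.01].

INTERFACE

Orientations are given as [roll, pitch, yaw] about the fixed x, y, z axes, in that order (R = Rz(yaw) Ry(pitch) Rx(roll)).
In Python, from workcell import monitor, optics, job_done gives the robot as it stands.
- The arm moves only by the shell command python3 -m handwheel 'ROWS' [FORCE]. ROWS is JSON, a list of rows, each an object of numbers: "dx", "dy", "dz": the shift along the tool's x, y, z in cm; "wx", "wy", "wz": the turn, a rotation vector about the tool's x, y, z in rad; "claw": the opening in per cent of the stroke, from 0 (shut) to 100 (fully open). A call has 1 to 8 rows; each row shifts and turns the commanded pose from where the row before left it, along the tool's axes as they then stand; what a row does not reach is not made up. A row lasts 1/8 s, in which the tool goes at most 62.5 mm and 10.7 degrees, less where a joint would pass 70% of its speed; a pose out of reach is approached as far as the arm can. A call with a gripper value outside its range is refused whole. The fingers move at their own pace and stop on an object; FORCE is the grip in N (left out, the last holds). Time passes only in rows, so rows that do not move let the fingers close. It gives the time, the measured TCP pose, the force, the opening and the grip force at its end, in the units of the state.
- monitor.observe(): the state, without advancing time (a new reading comes with each control period).
- optics.grab_frame(name): name is "scene" or "top"; returns a dict with "frame" (420x560x3 uint8, blue, green, red), "fovy" (degrees; the focal length in pixels is half the picture's height over the tangent of half this angle, whatever the lens; pixels are square), "cx", "cy" (the principal point, pixels), "R" (3x3) and "t" (3): a world point X has camera coordinates R X + t. Camera axes: x right, y down, z forward; pixel columns grow to the right and rows downward; lengths in m; the calibration is good to about 2 mm. A picture is of the moment at which its call begins. There is no depth.
- job_done(): hands the job in; it is judged then, once.
Trained networks look in the newest picture that a camera, given by its name, has taken for a name from the list of things; names that differ only in an ending like _2 or _b are one class to them, and where a whole thing is asked for, a point or a joint stands for the part that bears it (a point fixed in the world has none). Each returns a list of dicts, best first, with "p" (0 to 1); they miss things now and then, are a little off and sometimes report something else, mostly with a low value. They report only what shows in the picture. A call takes as long as a camera call.
- optics.masks_of(name, camera): "region" (420x560 bool, what is visible of it) and "rect" ([left, top, width, height] in pixels, round what is visible of it).
The state is a dict: "clock": time; "qpos": joint angles; "qd": joint speeds; "joint_efforts": joint torques, N m; "position": TCP position; "tool_rot": TCP orientation; "force": force on the tool from outside, world axes, zero at the start; "moment": the same for the moment, N m; "grip_width": finger opening in m; "finger_force": force on a finger pad.
Only numpy, scipy, OpenCV 4.12 (cv2) and the standard library are available. Lean on these libraries where they do the work, as an engineer would, in place of code of your own. Each camera call takes 0.05 s, during which the arm holds its last target. There are 200 camera calls.

TASK

The wire basket with the denture flask in it has slipped off a support bar inside the small white boil-out bath and is jammed askew, its low end caught under the bath's turned-in rim. Turn it level inside the bath so that its corners come free, without wrenching it against the bath, lift it out with the flask still in it, and set it down gently, standing flat on the floor of the steel drip tray. Leave the other things on the counter where they are.

Things in the scene. Friction and masses are not known exactly. Their poses are not given: they have to be found in the camera images.
- basket: open steel wire basket with a rigid strap handle, 120 mm long (its x) x 80 mm wide (its y) x 70 mm high, walls 3 mm, 0.25 kg. Origin: centre of its underside, z up through the open top. At the start it is tilted about 17 degrees about its y: -x end low, bottom edge on the tank floor, top edge beneath the rim; +x end high. So tilted it is 135 mm long on plan and cannot pass the rim; level it is 120 mm.
- basket_grip (a point): centre of the black bar grip of the basket's handle, over the basket's middle, 130 mm from its underside along its z; same axes as the basket. The bar lies along the basket's y, 67 mm long between the strap's uprights, 12 mm thick (along x, flat faces) and 18 mm high: squeeze it across the 12 mm.
- bath: white box-shaped boil-out bath with a steel tank, fixed, 163 mm long (its x) x 118 mm wide x 121 mm high. Origin: centre of its underside, z up. Tank inside 137 mm (x) x 92 mm (y), its floor 18 mm above the counter. The basket lies in it with its x along the bath's x, low end at the bath's -x end, and properly stands level on the two support bars, near the middle of the tank.
- bath_rim_mid (a point): point over the tank's middle, level with the top of the steel splash frame that forms the bath's turned-in rim (3 mm thick, top 121 mm above the counter). Its mouth is 123 mm along the bath's x (the level basket: 120) and 90 mm along y, but the frame is clamped on with play: the mouth's centre lies anywhere from x = -2.5 to +6.5 mm and y = -1.5 to 1.5 mm in the bath's frame. Feel for it.
- bath_bar_low (a point): middle of the support bar near the low end (bath x = -59.5 mm), off which the basket has slipped: an 8 mm round bar across the tank, its centre 38 mm and top 42 mm above the counter.
- bath_bar_high (a point): middle of the other support bar (bath x = +32.5 mm), same size and height, on which the basket's underside still lies.
- flask: brass denture flask, a closed block 90 x 62 x 28.5 mm, 0.17 to 0.35 kg, lying loose on the basket's floor, long side along the basket's x. Origin: centre of its underside.
- drip_tray: shallow steel tray, 118 mm (its x) x 208 mm (its y) x 15 mm high, loose on the counter; flat floor about 94 x 186 mm, 2 mm above the counter. Origin: centre of its underside. The level basket fits flat on its floor with the basket's long side along the tray's y.
- bur_stand: bystander: round bur stand, 69 mm wide, 52 mm tall
- stone_cast: bystander: small white plaster arch, 53 x 68 x 29 mm
- jaw_model: bystander: red and white jaw model with teeth, 92 x 103 x 84 mm
- mixing_spatula: bystander: mixing spatula, 194 mm long, lying flat
- pumice_jar: bystander: round white jar, 63 mm wide, 58 mm tall

How it is judged:
On the way, in this order (a step that is already met when the one before it is completed fails the run):
1. the basket is level inside the bath: tilted less than 4 degrees while its underside is still below the rim (angle between basket's own z axis and vertical below 0.07 rad and z of basket in the frame of bath below 0.1 m and x of basket in the frame of bath between -0.03 and 0.03 m and y of basket in the frame of bath between -0.03 and 0.03 m), for 0.2 s.
2. the basket is lifted clear of the bath: its underside above the rim (z of basket in the frame of bath above 0.123 m), for 0.1 s.
At the end, for the whole second after the job is handed in: The basket stands level (within 3 degrees) and still on the floor of the drip tray, inside its rim (underside at most 7 mm above the tray's underside, off the tray's centre by at most 20 mm across and 45 mm along), released, with the flask still lying flat in it (z of basket in the frame of drip_tray between -0.003 and 0.007 m and angle between each of basket, drip_tray's own z axis and vertical below 0.05 rad and linear speed of each of basket, flask below 0.02 m/s and angle between flask's own z axis and vertical below 0.1 rad and z of flask in the frame of basket between -0.002 and 0.012 m and x of basket in the frame of drip_tray between -0.02 and 0.02 m and y of basket in the frame of drip_tray between -0.045 and 0.045 m and x of flask in the frame of basket between -0.02 and 0.02 m and y of flask in the frame of basket between -0.014 and 0.014 m); the robot touches nothing.
It fails at once if the basket is wrenched against the bath (over 90 N) (contact force between basket and bath above 90 N).
It fails at once if the basket is dropped or slammed on the tray (over 60 N) (contact force between basket and drip_tray above 60 N).
It fails at once if a bystander (bur stand, plaster cast, jaw model, spatula or jar) is displaced by more than 30 mm (distance of any of bur_stand, stone_cast, jaw_model, mixing_spatula, pumice_jar from where it was at the start of the episode above 0.03 m).
It also fails if it takes over 61 s, if anything falls off the work surface, if the arm or the gripper's body presses on something with over 40 N, if the wrist force passes 120 N, or if a joint passes its speed limit or range.

## Working session

There is one attempt and no reset: what is moved stays moved. The work goes in short steps, Python scripts to look and compute and a shell command to move; the robot and the scene stay as the last step left them, time stands still between calls to the robot, and variables do not carry over. Pictures are saved under pics/ and viewed, at most 13 in all, crops included, and the job is handed in when it is done.

```bash
mkdir -p pics; cat > h.py <<'E'
import numpy as np, cv2
from workcell import monitor, optics
from scipy.spatial.transform import Rotation as Ro
def f(d): return 210/np.tan(np.radians(d['fovy'])/2)
def ray(d,u,v):
    r=d['R'].T@np.array([(u-d['cx'])/f(d),(v-d['cy'])/f(d),1.]); return -d['R'].T@d['t'], r
def atz(d,u,v,z):
    c,r=ray(d,u,v); return c+r*(z-c[2])/r[2]
def proj(d,X):
    c=d['R']@np.array(X)+d['t']; return c[:2]/c[2]*f(d)+[d['cx'],d['cy']]
def grab(n):
    d=optics.grab_frame(n); d['R']=np.array(d['R']);d['t']=np.array(d['t']); return d
E
python3 - <<'E'
from h import *
s=monitor.observe(); print({k:np.round(v,3).tolist() for k,v in s.items()})
for n in ('top','scene'):
    d=grab(n); cv2.imwrite(f'pics/{n}0.png',d['frame']); print(n,d['fovy'],d['cx'],d['cy'],-d['R'].T@d['t'])
    for o in ('basket','basket_grip','bath','flask','drip_tray','bur_stand','stone_cast','jaw_model','mixing_spatula','pumice_jar'):
        for m in optics.masks_of(o,n)[:2]:
            c=m['rect']; ys,xs=np.nonzero(m['region']); print(o,round(m['p'],2),c,xs.mean().round(1),ys.mean().round(1),atz(d,xs.mean(),ys.mean(),0).round(3))
E
```

```text
{'clock': 0.0, 'qpos': [1.28, 0.522, -0.036, 1.6, 0.021, 1.021, -0.113], 'qd': [-0.0, -0.001, 0.001, 0.002, -0.001, 0.0, 0.002], 'joint_efforts': [0.0, -92.71, 1.979, -36.993, 0.018, 0.008, 0.0], 'position': [0.137, -0.61, 0.231], 'tool_rot': [-3.14, 0.0, 0.221], 'force': [-0.171, -0.255, -0.298], 'moment': [-0.055, 0.005, 0.036], 'finger_force': 0.0, 'grip_width': 0.085}
top 57.14254876841584 281.6102532478234 213.89279594398084 [0.37541892 0.0348211  1.22039844]
basket 0.82 [185.2, 229.3, 38.4, 28.3] 201.7 243.0 [0.454 0.308 0.   ]
basket 0.71 [295.2, 158.5, 34.0, 33.6] 312.9 173.4 [ 0.68  -0.046  0.   ]
basket_grip 0.89 [185.2, 228.0, 40.7, 32.0] 200.5 241.7 [0.458 0.312 0.   ]
basket_grip 0.55 [379.2, 214.3, 70.2, 50.7] 414.9 240.1 [ 0.464 -0.365  0.   ]
bath 0.81 [168.3, 221.4, 69.2, 50.6] 201.8 245.5 [0.446 0.308 0.   ]
bath 0.16 [381.3, 217.6, 70.9, 47.2] 414.8 240.1 [ 0.464 -0.365  0.   ]
flask 0.62 [193.9, 236.0, 29.3, 23.1] 208.3 246.2 [0.444 0.287 0.   ]
drip_tray 0.92 [380.6, 217.1, 71.7, 47.8] 414.6 240.0 [ 0.465 -0.364  0.   ]
drip_tray 0.26 [270.2, 245.6, 26.0, 26.0] 2
[... 865 characters left out ...]
 260.1 [0.539 0.208 0.   ]
bath 0.65 [212.3, 236.4, 78.2, 86.0] 251.0 279.9 [0.478 0.255 0.   ]
flask 0.51 [237.8, 269.2, 23.5, 15.5] 248.6 275.9 [0.494 0.252 0.   ]
drip_tray 0.7 [363.0, 172.6, 57.4, 39.4] 390.0 192.8 [ 0.469 -0.37   0.   ]
bur_stand 0.69 [308.0, 241.1, 19.5, 28.9] 317.3 258.1 [0.412 0.047 0.   ]
stone_cast 0.78 [329.6, 231.9, 20.8, 17.4] 340.7 240.9 [ 0.416 -0.061  0.   ]
jaw_model 0.71 [212.6, 239.6, 76.7, 79.0] 251.8 280.3 [0.475 0.255 0.   ]
jaw_model 0.6 [274.4, 176.9, 27.2, 35.5] 286.3 194.8 [ 0.707 -0.078  0.   ]
mixing_spatula 0.92 [163.0, 309.4, 43.7, 54.5] 188.0 333.0 [0.444 0.492 0.   ]
pumice_jar 0.86 [304.1, 167.1, 16.8, 19.6] 312.8 176.1 [ 0.725 -0.226  0.   ]
```

```bash
python3 - <<'E'
import cv2, numpy as np
t=cv2.imread('pics/top0.png'); s=cv2.imread('pics/scene0.png')
a=cv2.resize(t[205:285,150:255],(525,400),interpolation=cv2.INTER_CUBIC)
b=cv2.resize(s[225:335,195:305],None,fx=5,fy=5,interpolation=cv2.INTER_CUBIC)
cv2.imwrite('pics/topc.png',cv2.resize(t[205:285,150:255],None,fx=7,fy=7,interpolation=cv2.INTER_CUBIC)); cv2.imwrite('pics/scc.png',b)
E
```

```text
(no output)
```

View pics/topc.png

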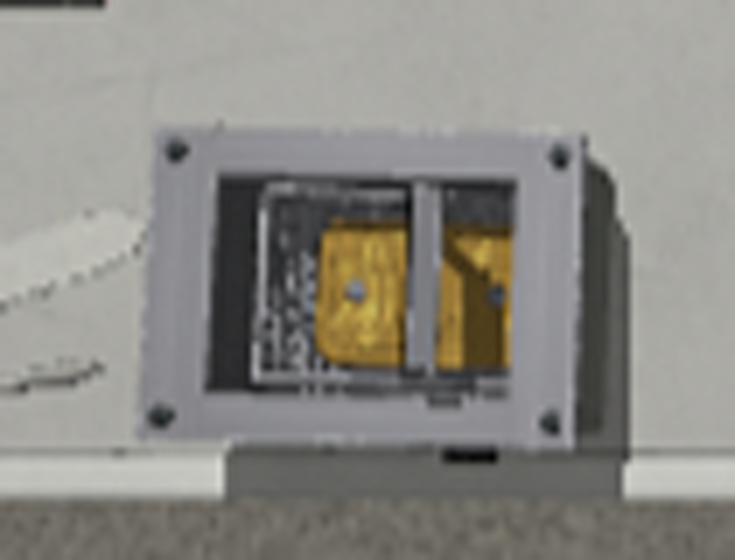

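View pics/scc.png

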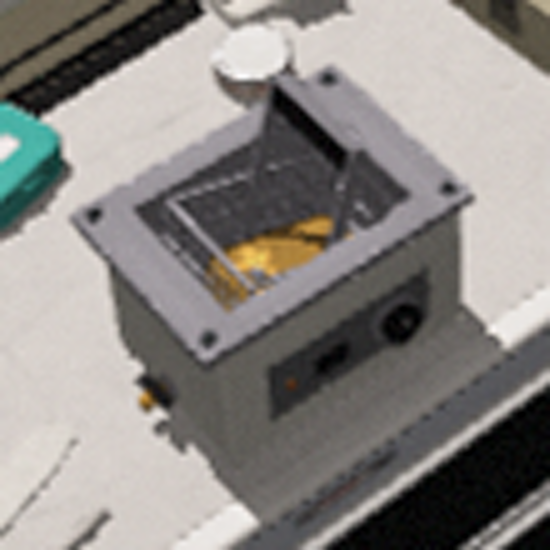

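View pics/top0.png

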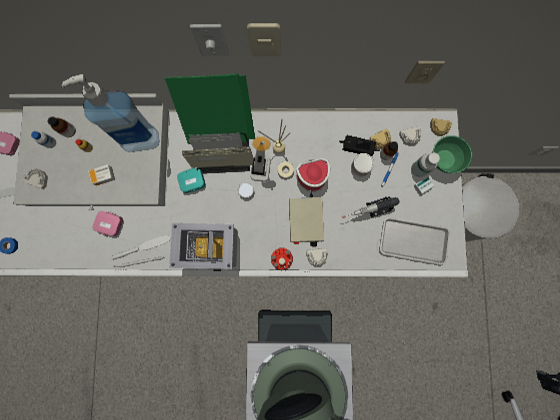

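The pictures show the bath with its long side along world y. The handle (top crop ~x=425) lies right of the mouth's middle (~362), and there is a gap at the left end, so the low end is at world −y and bath +x points along world +y. I'll refine the edges and the handle next.

```bash
cat >> h.py <<'E'
def edge(g,p,q,half=2.5,sign=0):
    # sub-pixel line fit near segment p-q (pixels): strongest gradient along normal
    p,q=np.array(p,float),np.array(q,float); t=(q-p)/np.linalg.norm(q-p); n=np.array([-t[1],t[0]]); o=np.arange(-half,half+.01,.25); P=[]
    for s in np.linspace(.12,.88,40):
        c=p+s*(q-p); m=(c[:,None]+n[:,None]*o).astype(np.float32)
        v=cv2.remap(g,m[0][None],m[1][None],cv2.INTER_CUBIC)[0]; w=np.gradient(cv2.GaussianBlur(v[None],(5,1),1)[0]); w=np.abs(w) if not sign else np.clip(w*sign,0,None)
        k=w.argmax(); sl=slice(max(k-3,0),k+4); P.append(c+n*(o[sl]*w[sl]).sum()/max(w[sl].sum(),1e-6))
    l=cv2.fitLine(np.float32(P),cv2.DIST_HUBER,0,.01,.01).ravel(); return l
def meet(a,b):
    k=np.linalg.solve(np.c_[a[:2],-b[:2]],b[2:]-a[2:]); return a[2:]+k[0]*a[:2]
def quad(g,C,**k):
    L=[edge(g,C[i],C[(i+1)%4],**k) for i in range(4)]; return [meet(L[i-1],L[i]) for i in range(4)]
E
python3 - <<'E'
from h import *
d=grab('top'); g=cv2.cvtColor(d['frame'],cv2.COLOR_BGR2GRAY).astype(np.float32)
cv=lambda C:[((np.array(c)+.5)/7-.5+[150,205]) for c in C]
for n,C in (('outer',[(155,130),(585,135),(575,445),(138,440)]),('mouth',[(217,177),(518,180),(508,393),(205,390)]),('screw',[(177,150),(559,156),(550,421),(160,415)])):
    Q=cv(C) if n=='screw' else quad(g,cv(C))
    W=np.array([atz(d,*q,.121)[:2] for q in Q]); e=[W[i]-W[(i+1)%4] for i in range(4)]
    print(n,W.round(4).tolist(),'c',W.mean(0).round(4),'len',np.linalg.norm(e,axis=1).round(4),'yaw',[round(np.degrees(np.arctan2(*(v[::-1] if k%2==0 else v))),1) for k,v in enumerate(e)])
m=optics.masks_of('drip_tray','top')[0]['region']; c=max(cv2.findContours(m.astype(np.uint8),0,2)[0],key=cv2.contourArea)
(u,v),wh,a=cv2.minAreaRect(c); print('tray',atz(d,u,v,.012).round(4),wh,a)
b=cv2.boxPoints(((u,v),wh,a)); print(np.array([atz(d,*q,.015)[:2] for q in b]).round(3).tolist())
# scene: handle bar ends by eye from crop (5x, offset 195,225): (275,90)-(350,155)
s=grab('scene')
for h in ('scene',):
  for p in ((277,93),(350,155),(312,128)):
    q=(np.array(p)+.5)/5-.5+[195,225]; print('bar',atz(s,*q,.16).round(4))
for p in ((425,180),(425,378)):
    q=(np.array(p)+.5)/7-.5+[150,205]; print('bartop',atz(d,*q,.167).round(4))
E
```

```text
outer [[0.5053, 0.3699], [0.5023, 0.1924], [0.3748, 0.1944], [0.3761, 0.3727]] c [0.4396 0.2824] len [0.1775 0.1275 0.1783 0.1292] yaw [np.float64(89.0), np.float64(90.9), np.float64(-90.4), np.float64(-88.8)]
mouth [[0.4866, 0.3431], [0.4827, 0.2195], [0.3933, 0.2249], [0.3975, 0.3446]] c [0.44  0.283] len [0.1236 0.0896 0.1198 0.0891] yaw [np.float64(88.2), np.float64(93.4), np.float64(-92.0), np.float64(-89.0)]
screw [[0.4952, 0.3601], [0.4929, 0.2026], [0.385, 0.2039], [0.3871, 0.3626]] c [0.44   0.2823] len [0.1576 0.1078 0.1587 0.1082] yaw [np.float64(89.2), np.float64(90.7), np.float64(-90.7), np.float64(-88.7)]
tray [0.4598 0.3066 0.012 ] (31.83519744873047, 29.845495223999023) 20.556045532226562
[[0.433, 0.368], [0.521, 0.339], [0.486, 0.243], [0.399, 0.274]]
bar [0.4714 0.2515 0.16  ]
bar [0.4099 0.2494 0.16  ]
bar [0.4384 0.2528 0.16  ]
bartop [0.4784 0.2481 0.167 ]
bartop [0.4011 0.2459 0.167 ]
```

```bash
python3 -m handwheel '[{"wz":0.12,"dz":-3.5,"claw":55},{"wz":0.12,"dz":-3.5},{"dx":4.6,"dy":-3.6},{"dx":4.6,"dy":-3.6},{"dx":4.6,"dy":-3.6},{"dx":4.6,"dy":-3.6},{"dx":4.6,"dy":-3.6},{"dx":4.6,"dy":-3.6}]' 100
```

```text
schema error: expected keys dx, dy, dz, wx, wy, wz, claw
```

```bash
python3 -m handwheel '[{"dx":0,"dy":0,"dz":-3.5,"wx":0,"wy":0,"wz":0.12,"claw":55},{"dx":0,"dy":0,"dz":-3.5,"wx":0,"wy":0,"wz":0.12,"claw":55},{"dx":4.6,"dy":-3.6,"dz":0,"wx":0,"wy":0,"wz":0,"claw":55},{"dx":4.6,"dy":-3.6,"dz":0,"wx":0,"wy":0,"wz":0,"claw":55},{"dx":4.6,"dy":-3.6,"dz":0,"wx":0,"wy":0,"wz":0,"claw":55},{"dx":4.6,"dy":-3.6,"dz":0,"wx":0,"wy":0,"wz":0,"claw":55},{"dx":4.6,"dy":-3.6,"dz":0,"wx":0,"wy":0,"wz":0,"claw":55},{"dx":4.6,"dy":-3.6,"dz":0,"wx":0,"wy":0,"wz":0,"claw":55}]' 100
```

```text
clock: 2.25
position: [0.4183, -0.3979, 0.3015]
tool_rot: [3.141, -0.0, -0.019]
force: [0.1, -0.2, -0.4]
grip_width: 0.0469
finger_force: 0.0
```

```bash
python3 -m handwheel '[{"dx":1,"dy":-6,"dz":0,"wx":0,"wy":0,"wz":0,"claw":55},{"dx":1,"dy":-6,"dz":0,"wx":0,"wy":0,"wz":0,"claw":55},{"dx":0,"dy":-6,"dz":0,"wx":0,"wy":0,"wz":0,"claw":55},{"dx":0,"dy":-6,"dz":0,"wx":0,"wy":0,"wz":0,"claw":55},{"dx":0,"dy":-6,"dz":0,"wx":0,"wy":0,"wz":0,"claw":55},{"dx":0,"dy":-6,"dz":0,"wx":0,"wy":0,"wz":0,"claw":55},{"dx":0,"dy":-6,"dz":0,"wx":0,"wy":0,"wz":0,"claw":55},{"dx":0,"dy":-6,"dz":0,"wx":0,"wy":0,"wz":0,"claw":55}]'
```

```text
clock: 3.25
position: [0.446, 0.0822, 0.3017]
tool_rot: [3.142, -0.001, -0.02]
force: [0.9, 0.0, -0.2]
grip_width: 0.0472
finger_force: 0.0
```

```bash
python3 -m handwheel '[{"dx":0,"dy":-4,"dz":0,"wx":0.15,"wy":0,"wz":0,"claw":55},{"dx":0,"dy":-4,"dz":0,"wx":0.15,"wy":0,"wz":0,"claw":55},{"dx":0,"dy":0,"dz":0,"wx":0,"wy":0,"wz":0,"claw":55}]'; python3 - <<'E'
from h import *
s=monitor.observe(); R=Ro.from_euler('xyz',s['tool_rot']).as_matrix()
print(R.round(3).tolist(), (R.T@(np.array([.440,.255,.142])-s['position'])*100).round(2))
E
```

```text
clock: 3.62
position: [0.4477, 0.1595, 0.3072]
tool_rot: [-2.842, 0.0, -0.02]
force: [0.2, -0.5, -0.7]
grip_width: 0.047
finger_force: 0.0
[[1.0, -0.019, 0.006], [-0.02, -0.955, 0.295], [-0.0, -0.295, -0.955]] [-0.95 -4.23 18.6 ]
```

```bash
python3 -m handwheel '[{"dx":-0.9,"dy":-4.2,"dz":3,"wx":0,"wy":0,"wz":0,"claw":55},{"dx":0,"dy":0,"dz":4,"wx":0,"wy":0,"wz":0,"claw":55},{"dx":0,"dy":0,"dz":4,"wx":0,"wy":0,"wz":0,"claw":55},{"dx":0,"dy":0,"dz":3,"wx":0,"wy":0,"wz":0,"claw":55},{"dx":0,"dy":0,"dz":0,"wx":0,"wy":0,"wz":0,"claw":55}]'; python3 - <<'E'
from h import *
d=grab('scene'); cv2.imwrite('pics/a1.png',cv2.resize(d['frame'][170:320,170:340],None,fx=4,fy=4,interpolation=cv2.INTER_CUBIC))
s=monitor.observe();print(s['position'],proj(d,s['position']))
E
```

```text
clock: 4.25
position: [0.4394, 0.241, 0.1846]
tool_rot: [-2.845, 0.003, -0.017]
force: [-0.5, 0.5, 0.7]
grip_width: 0.0472
finger_force: 0.0
[0.44013618 0.24102058 0.18590244] [259.61069172 241.06866093]
```

View pics/a1.png

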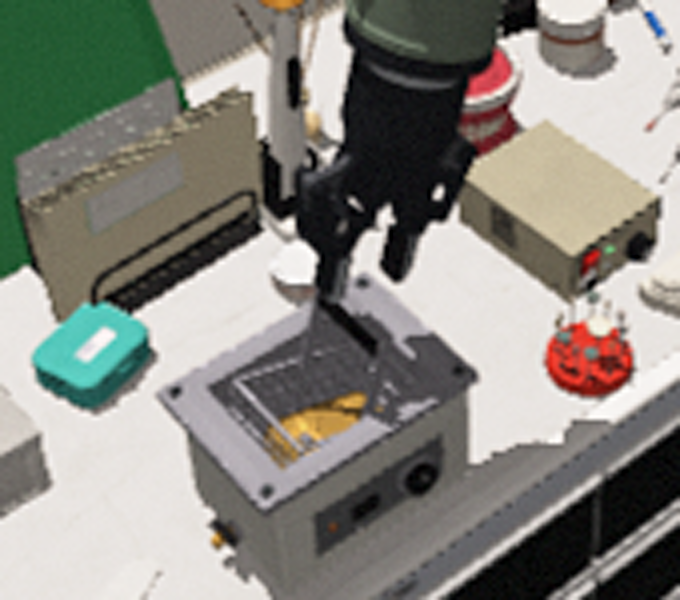

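The picture shows the fingers (crop ~(335,285) and (400,270)) astride and just above the bar, which runs (325,300)–(378,352). Triangulating the bar's centre now.

```bash
python3 - <<'E'
from h import *
t=grab('top'); s=grab('scene'); st=monitor.observe(); R=Ro.from_euler('xyz',st['tool_rot']).as_matrix()
for v in (250.,251.7):
    A=[];b=[]
    for d,u in ((t,(210.2,244.4)),(s,(257.3,v))):
        c,r=ray(d,*u); r/=np.linalg.norm(r); M=np.eye(3)-np.outer(r,r); A.append(M); b.append(M@c)
    G=np.linalg.lstsq(np.vstack(A),np.hstack(b),rcond=None)[0]
    print(G.round(4),'tool',(R.T@(G-st['position'])*100).round(2),proj(t,G).round(1),proj(s,G).round(1))
E
```

```text
[0.4406 0.2497 0.1567] tool [-0.06  0.07  3.16] [210.1 244.3] [257.5 250. ]
[0.4407 0.2506 0.1506] tool [-0.05  0.17  3.76] [210.2 244.4] [257.3 251.7]
```

```bash
python3 -m handwheel '[{"dx":0,"dy":0.1,"dz":2.5,"wx":0,"wy":0,"wz":0,"claw":55},{"dx":0,"dy":0,"dz":2.3,"wx":0,"wy":0,"wz":0,"claw":55},{"dx":0,"dy":0,"dz":0,"wx":0,"wy":0,"wz":0,"claw":55}]'; python3 - <<'E'
from h import *
d=grab('scene'); cv2.imwrite('pics/a2.png',cv2.resize(d['frame'][200:300,190:310],None,fx=6,fy=6,interpolation=cv2.INTER_CUBIC))
E
```

```text
clock: 4.78
position: [0.4405, 0.2545, 0.14]
tool_rot: [-2.842, 0.0, -0.019]
force: [-0.1, -0.1, 0.8]
grip_width: 0.0468
finger_force: 0.0
```

View pics/a2.png

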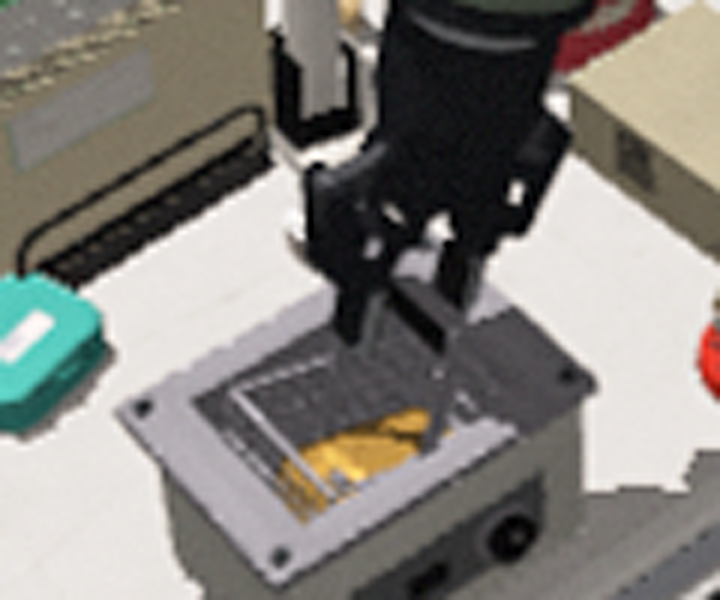

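The bar, at about (420,315), lies between the two fingertips. I'll close softly first.

```bash
python3 -m handwheel '[{"dx":0,"dy":0,"dz":0,"wx":0,"wy":0,"wz":0,"claw":15},{"dx":0,"dy":0,"dz":0,"wx":0,"wy":0,"wz":0,"claw":5},{"dx":0,"dy":0,"dz":0,"wx":0,"wy":0,"wz":0,"claw":5},{"dx":0,"dy":0,"dz":0,"wx":0,"wy":0,"wz":0,"claw":5},{"dx":0,"dy":0,"dz":0,"wx":0,"wy":0,"wz":0,"claw":5}]' 25; python3 - <<'E'
from h import *
print({k:np.round(v,3).tolist() for k,v in monitor.observe().items() if k in('force','moment','position','tool_rot')})
E
```

```text
clock: 5.45
position: [0.4412, 0.2543, 0.1406]
tool_rot: [-2.842, -0.001, -0.02]
force: [-1.1, -5.5, 9.9]
grip_width: 0.0118
finger_force: 27.8
{'position': [0.441, 0.254, 0.141], 'tool_rot': [-2.842, -0.001, -0.02], 'force': [-1.103, -5.501, 9.9], 'moment': [-0.914, 0.149, 0.1]}
```

```bash
python3 -m handwheel '[{"dx":0,"dy":0,"dz":0,"wx":0,"wy":0,"wz":0,"claw":5},{"dx":0,"dy":0,"dz":-0.1,"wx":0,"wy":0,"wz":0,"claw":5},{"dx":0,"dy":0,"dz":0,"wx":0,"wy":0,"wz":0,"claw":5}]' 90; python3 -m handwheel '[{"dx":0,"dy":-0.27,"dz":-0.08,"wx":-0.025,"wy":0,"wz":0,"claw":5},{"dx":0,"dy":-0.27,"dz":-0.08,"wx":-0.025,"wy":0,"wz":0,"claw":5},{"dx":0,"dy":0,"dz":0,"wx":0,"wy":0,"wz":0,"claw":5}]'
```

```text
clock: 5.82
position: [0.4405, 0.2542, 0.1408]
tool_rot: [-2.842, 0.0, -0.019]
force: [-0.9, -3.3, 2.0]
grip_width: 0.0106
finger_force: 88.6
clock: 6.2
position: [0.4404, 0.2597, 0.1439]
tool_rot: [-2.892, -0.0, -0.018]
force: [0.6, -0.7, -5.6]
grip_width: 0.0104
finger_force: 87.7
```

```bash
python3 -m handwheel '[{"dx":0,"dy":-0.54,"dz":-0.15,"wx":-0.05,"wy":0,"wz":0,"claw":5},{"dx":0,"dy":-0.53,"dz":-0.15,"wx":-0.05,"wy":0,"wz":0,"claw":5},{"dx":0,"dy":0,"dz":0,"wx":0,"wy":0,"wz":0,"claw":5}]'; python3 -m handwheel '[{"dx":0,"dy":-0.52,"dz":-0.15,"wx":-0.05,"wy":0,"wz":0,"claw":5},{"dx":0,"dy":-0.52,"dz":-0.15,"wx":-0.05,"wy":0,"wz":0,"claw":5},{"dx":0,"dy":0,"dz":0,"wx":0,"wy":0,"wz":0,"claw":5}]'
```

```text
clock: 6.58
position: [0.4406, 0.2696, 0.1491]
tool_rot: [-2.991, -0.0, -0.017]
force: [0.7, -1.5, -5.0]
grip_width: 0.0107
finger_force: 88.1
clock: 6.95
position: [0.4407, 0.2793, 0.1531]
tool_rot: [-3.09, 0.001, -0.018]
force: [0.3, -0.4, -5.0]
grip_width: 0.0105
finger_force: 88.1
```

```bash
python3 -m handwheel '[{"dx":0,"dy":-0.5,"dz":-0.15,"wx":-0.05,"wy":0,"wz":0,"claw":5},{"dx":0,"dy":0,"dz":0,"wx":0,"wy":0,"wz":0,"claw":5},{"dx":0,"dy":0,"dz":0,"wx":0,"wy":0,"wz":0,"claw":5},{"dx":0,"dy":0,"dz":0,"wx":0,"wy":0,"wz":0,"claw":5}]'; python3 - <<'E'
from h import *
d=grab('scene'); cv2.imwrite('pics/a3.png',cv2.resize(d['frame'][200:300,190:310],None,fx=6,fy=6,interpolation=cv2.INTER_CUBIC))
t=grab('top'); cv2.imwrite('pics/a3t.png',cv2.resize(t['frame'][205:285,150:255],None,fx=7,fy=7,interpolation=cv2.INTER_CUBIC))
print(monitor.observe()['moment'])
E
```

```text
clock: 7.45
position: [0.4412, 0.283, 0.155]
tool_rot: [-3.141, 0.0, -0.02]
force: [0.5, -0.4, -4.6]
grip_width: 0.0103
finger_force: 88.2
[-0.02611413 -0.01771755  0.02725719]
```

View pics/a3.png

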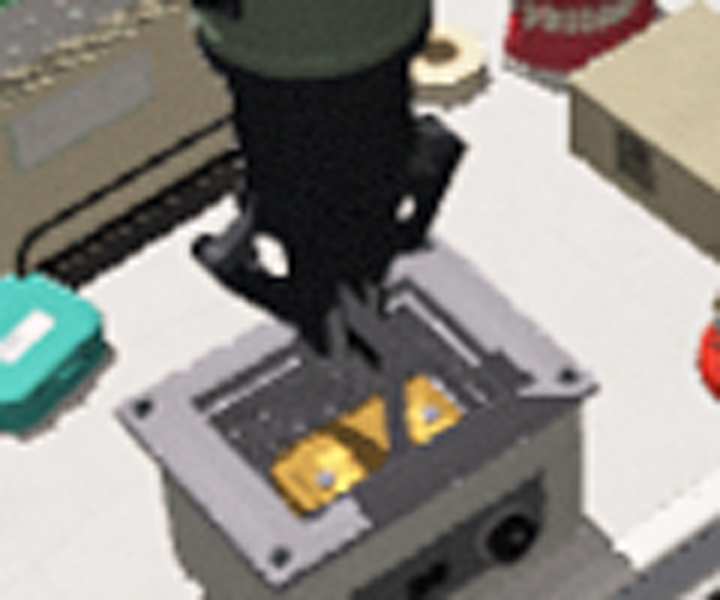

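Level now: the basket's far top edge runs about (390,292)–(480,365), just inside the frame's far edge (~(408,285)–(500,355)); the flask lies flat. I'll work out the x offset between them.

```bash
python3 - <<'E'
from h import *
d=grab('scene'); c=lambda p:(np.array(p)+.5)/6-.5+[190,200]
for n,P,z in (('bask',[(395,295),(435,328),(475,361)],.114),('mouthfar',[(408,285),(455,322),(498,354)],.121),('mouthnear',[(197,405),(250,460),(300,515)],.121)):
    print(n,[atz(d,*c(p),z)[:2].round(4).tolist() for p in P])
E
# magnified far end
python3 - <<'E'
import cv2
a=cv2.imread('pics/a3.png'); t=cv2.imread('pics/a3t.png')
a=cv2.resize(a[240:420,330:600],None,fx=1.4,fy=1.4); t=t[100:460,100:640]
import numpy as np
o=np.zeros((620,560,3),np.uint8)[:600]; o[:252,:378]=a; o[252:600,:540]=t[:348]; cv2.imwrite('pics/a4.png',o)
E
```

```text
bask [[0.4809, 0.2286], [0.4521, 0.2272], [0.424, 0.2259]]
mouthfar [[0.4766, 0.2238], [0.4438, 0.2216], [0.4155, 0.2189]]
mouthnear [[0.4803, 0.3409], [0.4387, 0.3411], [0.3996, 0.3423]]
```

View pics/a4.png

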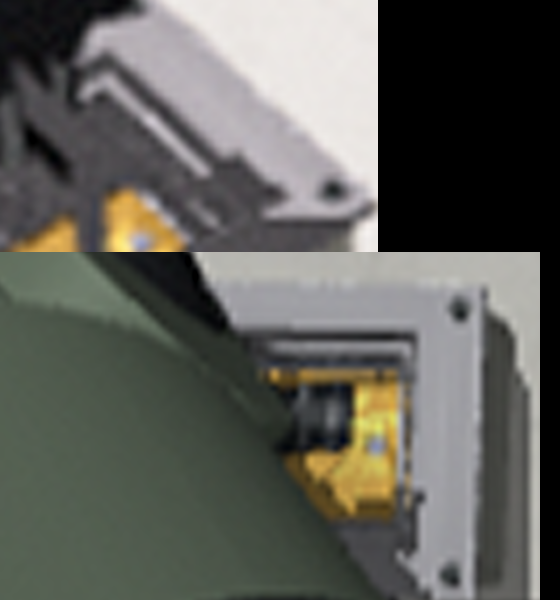

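```bash
python3 -m handwheel '[{"dx":0,"dy":0.1,"dz":-0.2,"wx":0,"wy":0,"wz":0,"claw":5},{"dx":0,"dy":0,"dz":-0.2,"wx":0,"wy":0,"wz":0,"claw":5},{"dx":0,"dy":0,"dz":0,"wx":0,"wy":0,"wz":0,"claw":5}]'; python3 -c "
from h import *;print(monitor.observe()['moment'])"
```

```text
clock: 7.98
position: [0.4411, 0.2826, 0.1593]
tool_rot: [3.141, -0.0, -0.019]
force: [0.5, -2.3, -3.5]
grip_width: 0.011
finger_force: 88.5
[-0.53115908  0.03096175  0.08568146]
```

```bash
python3 -m handwheel '[{"dx":0,"dy":0.1,"dz":0,"wx":0,"wy":0,"wz":0,"claw":5},{"dx":0,"dy":0,"dz":0,"wx":0,"wy":0,"wz":0,"claw":5}]'; python3 -c "
from h import *;print(monitor.observe()['moment'])"; python3 -m handwheel '[{"dx":0,"dy":0,"dz":-0.15,"wx":0,"wy":0,"wz":0,"claw":5},{"dx":0,"dy":0,"dz":0,"wx":0,"wy":0,"wz":0,"claw":5}]'; python3 -c "
from h import *;print(monitor.observe()['moment'])"
```

```text
clock: 8.22
position: [0.4411, 0.2819, 0.1592]
tool_rot: [-3.141, -0.0, -0.019]
force: [0.4, -0.5, -5.2]
grip_width: 0.0109
finger_force: 88.3
[0.06915393 0.02259186 0.01360932]
clock: 8.48
position: [0.4411, 0.2819, 0.1608]
tool_rot: [-3.141, -0.0, -0.019]
force: [0.7, 0.2, -4.6]
grip_width: 0.0104
finger_force: 88.3
[ 0.02986977  0.00120062 -0.01283576]
```

```bash
python3 -m handwheel '[{"dx":0,"dy":0.03,"dz":-0.2,"wx":0,"wy":0,"wz":0,"claw":5},{"dx":0,"dy":0,"dz":-0.2,"wx":0,"wy":0,"wz":0,"claw":5},{"dx":0,"dy":0,"dz":0,"wx":0,"wy":0,"wz":0,"claw":5}]'; python3 -c "
from h import *;print(monitor.observe()['moment'])"
```

```text
clock: 8.85
position: [0.4412, 0.2816, 0.1649]
tool_rot: [-3.141, -0.0, -0.019]
force: [0.5, -0.3, -4.9]
grip_width: 0.0107
finger_force: 88.3
[ 0.00980849 -0.02829512  0.01440603]
```

```bash
python3 -m handwheel '[{"dx":0,"dy":0,"dz":-0.4,"wx":0,"wy":0,"wz":0,"claw":5},{"dx":0,"dy":0,"dz":-0.4,"wx":0,"wy":0,"wz":0,"claw":5},{"dx":0,"dy":0,"dz":-0.4,"wx":0,"wy":0,"wz":0,"claw":5},{"dx":0,"dy":0,"dz":0,"wx":0,"wy":0,"wz":0,"claw":5}]'; python3 -c "
from h import *;print(monitor.observe()['moment'])"
```

```text
clock: 9.35
position: [0.4412, 0.2816, 0.177]
tool_rot: [-3.141, -0.001, -0.019]
force: [0.4, -0.4, -6.2]
grip_width: 0.0103
finger_force: 88.3
[0.01892745 0.0295247  0.00167507]
```

```bash
python3 -m handwheel '[{"dx":0,"dy":0,"dz":-0.5,"wx":0,"wy":0,"wz":0,"claw":5},{"dx":0,"dy":0,"dz":-0.5,"wx":0,"wy":0,"wz":0,"claw":5},{"dx":0,"dy":0,"dz":-0.5,"wx":0,"wy":0,"wz":0,"claw":5},{"dx":0,"dy":0,"dz":-0.5,"wx":0,"wy":0,"wz":0,"claw":5},{"dx":0,"dy":0,"dz":0,"wx":0,"wy":0,"wz":0,"claw":5}]'; python3 -c "
from h import *;print(monitor.observe()['moment'])"
```

```text
clock: 9.98
position: [0.4412, 0.2816, 0.1971]
tool_rot: [-3.141, -0.001, -0.019]
force: [-0.6, 0.4, -4.9]
grip_width: 0.011
finger_force: 88.3
[ 0.02798053 -0.00311432 -0.03128589]
```

```bash
python3 -m handwheel '[{"dx":0,"dy":0,"dz":-0.6,"wx":0,"wy":0,"wz":0,"claw":5},{"dx":0,"dy":0,"dz":-0.6,"wx":0,"wy":0,"wz":0,"claw":5},{"dx":0,"dy":0,"dz":-0.7,"wx":0,"wy":0,"wz":0,"claw":5},{"dx":0,"dy":0,"dz":-0.8,"wx":0,"wy":0,"wz":0,"claw":5},{"dx":0,"dy":0,"dz":-1,"wx":0,"wy":0,"wz":0,"claw":5},{"dx":0,"dy":0,"dz":-1.5,"wx":0,"wy":0,"wz":0,"claw":5},{"dx":0,"dy":0,"dz":-2.5,"wx":0,"wy":0,"wz":0,"claw":5},{"dx":0,"dy":0,"dz":-2.5,"wx":0,"wy":0,"wz":0,"claw":5}]'; python3 - <<'E'
from h import *
for n in ('top','scene'):
    d=grab(n)
    for m in optics.masks_of('drip_tray',n)[:2]:
        r=m['region'].astype(np.uint8); c=max(cv2.findContours(r,0,2)[0],key=cv2.contourArea); R=cv2.minAreaRect(c)
        print(n,round(m['p'],2),m['rect'],R); print(np.array([atz(d,*q,.014)[:2] for q in cv2.boxPoints(R)]).round(3).tolist(),atz(d,*R[0],.014).round(4))
    if n=='top': cv2.imwrite('pics/tray.png',cv2.resize(d['frame'][200:280,360:470],None,fx=7,fy=7,interpolation=cv2.INTER_CUBIC))
E
```

```text
clock: 10.98
position: [0.441, 0.2815, 0.3002]
tool_rot: [-3.141, -0.0, -0.019]
force: [-0.1, 0.5, -5.0]
grip_width: 0.0103
finger_force: 88.3
top 0.84 [381.0, 217.5, 67.5, 47.2] ((414.6675720214844, 240.10540771484375), (68.51956176757812, 38.57474899291992), 8.972626686096191)
[[0.421, -0.244], [0.54, -0.267], [0.506, -0.476], [0.388, -0.451]] [ 0.4634 -0.3599  0.014 ]
top 0.74 [191.0, 230.0, 22.3, 30.3] ((203.96792602539062, 245.7622528076172), (18.674571990966797, 28.441864013671875), 42.51044845581055)
[[0.432, 0.349], [0.498, 0.291], [0.458, 0.246], [0.392, 0.304]] [0.4447 0.2976 0.014 ]
scene 0.75 [362.6, 175.1, 54.7, 32.9] ((390.46246337890625, 192.40345764160156), (26.5621337890625, 58.66452407836914), 68.74949645996094)
[[0.542, -0.279], [0.492, -0.53], [0.378, -0.437], [0.431, -0.206]] [ 0.4596 -0.3584  0.014 ]
```

View pics/tray.png

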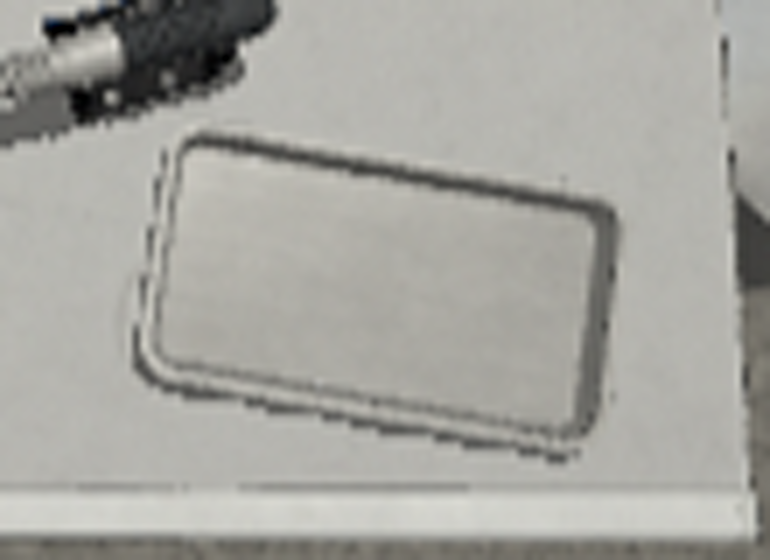

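The tray's rim shows at crop corners (180,140), (615,205), (580,440), (140,375). Its centre is about (0.463, −0.360) and its long axis about 80°, so the basket must turn −9°.

```bash
python3 -m handwheel '[{"dx":0.4,"dy":3,"dz":0,"wx":0,"wy":0,"wz":0,"claw":5},{"dx":0.4,"dy":4.5,"dz":0,"wx":0,"wy":0,"wz":0,"claw":5},{"dx":0.4,"dy":5.5,"dz":0,"wx":0,"wy":0,"wz":0,"claw":5},{"dx":0.4,"dy":5.5,"dz":0,"wx":0,"wy":0,"wz":0,"claw":5},{"dx":0.4,"dy":5.5,"dz":0,"wx":0,"wy":0,"wz":0,"claw":5},{"dx":0.4,"dy":5.5,"dz":0,"wx":0,"wy":0,"wz":0,"claw":5},{"dx":0.4,"dy":5.5,"dz":0,"wx":0,"wy":0,"wz":0,"claw":5},{"dx":0.4,"dy":5.5,"dz":0,"wx":0,"wy":0,"wz":0,"claw":5}]' && python3 -m handwheel '[{"dx":0,"dy":5.5,"dz":0,"wx":0,"wy":0,"wz":0,"claw":5},{"dx":0,"dy":5,"dz":0,"wx":0,"wy":0,"wz":0,"claw":5},{"dx":0,"dy":4.5,"dz":0,"wx":0,"wy":0,"wz":0,"claw":5},{"dx":0,"dy":3.5,"dz":0,"wx":0,"wy":0,"wz":0,"claw":5},{"dx":0,"dy":2.5,"dz":0,"wx":0,"wy":0,"wz":0.06,"claw":5},{"dx":0,"dy":1.5,"dz":2,"wx":0,"wy":0,"wz":0.05,"claw":5},{"dx":0,"dy":0.5,"dz":3,"wx":0,"wy":0,"wz":0.047,"claw":5},{"dx":0,"dy":0,"dz":3,"wx":0,"wy":0,"wz":0,"claw":5}]'
```

```text
clock: 12.18
position: [0.4646, -0.1257, 0.2977]
tool_rot: [-3.142, 0.001, -0.019]
force: [1.2, 0.3, -4.9]
grip_width: 0.0104
finger_force: 88.5
clock: 13.18
position: [0.4591, -0.3532, 0.2162]
tool_rot: [-3.141, 0.001, -0.179]
force: [0.2, -0.1, -5.6]
grip_width: 0.0106
finger_force: 88.5
```

```bash
python3 -m handwheel '[{"dx":0.4,"dy":0.6,"dz":2.5,"wx":0,"wy":0,"wz":0,"claw":5},{"dx":0,"dy":0,"dz":2.5,"wx":0,"wy":0,"wz":0,"claw":5},{"dx":0,"dy":0,"dz":2,"wx":0,"wy":0,"wz":0,"claw":5},{"dx":0,"dy":0,"dz":0.5,"wx":0,"wy":0,"wz":0,"claw":5},{"dx":0,"dy":0,"dz":0,"wx":0,"wy":0,"wz":0,"claw":5}]'; python3 - <<'E'
from h import *
o=[cv2.resize(grab(n)['frame'][y:y+100,x:x+130],None,fx=6 if n=='scene' else 3,fy=6 if n=='scene' else 3,interpolation=cv2.INTER_CUBIC) for n,x,y in (('scene',325,120),)]
cv2.imwrite('pics/b1.png',o[0])
E
```

```text
clock: 13.8
position: [0.4622, -0.36, 0.1432]
tool_rot: [-3.141, 0.001, -0.177]
force: [0.4, -0.4, -5.0]
grip_width: 0.0106
finger_force: 88.5
```

View pics/b1.png

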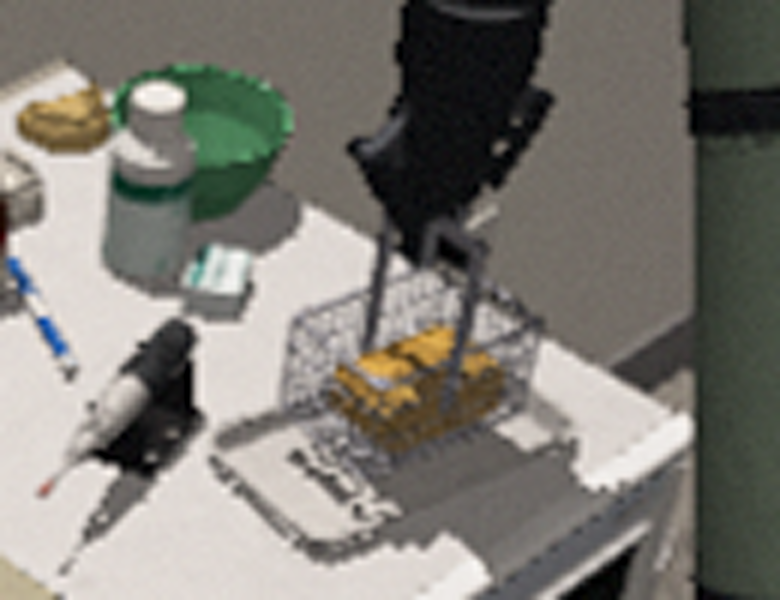

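The basket hangs level with the flask flat in it; its near bottom corner is at (385,465), over the tray (left corner (215,445), near (330,555), right (575,435)). Checking against the predicted projection.

```bash
python3 - <<'E'
from h import *
d=grab('scene'); C=lambda q:((q-[325,120]+.5)*6-.5).round(0).tolist()
def box(c,yaw,hx,hy,z):
    a=np.array([np.cos(yaw),np.sin(yaw)]);b=np.array([-a[1],a[0]]); return [C(proj(d,[*(np.array(c)+i*hx*a+j*hy*b),z])) for i,j in ((-1,1),(1,1),(1,-1),(-1,-1))]
print('basket bottom',box((.4622,-.36),-.175,.04,.06,.032)); print('basket top',box((.4622,-.36),-.175,.04,.06,.102))
print('tray rim',box((.463,-.36),-.17,.059,.104,.015))
E
```

```text
basket bottom [[363.0, 482.0], [276.0, 407.0], [431.0, 343.0], [521.0, 414.0]]
basket top [[381.0, 387.0], [290.0, 313.0], [450.0, 250.0], [543.0, 320.0]]
tray rim [[320.0, 549.0], [193.0, 435.0], [459.0, 325.0], [592.0, 428.0]]
```

```bash
python3 -m handwheel '[{"dx":0,"dy":0,"dz":1,"wx":0,"wy":0,"wz":0,"claw":5},{"dx":0,"dy":0,"dz":0.8,"wx":0,"wy":0,"wz":0,"claw":5},{"dx":0,"dy":0,"dz":0.5,"wx":0,"wy":0,"wz":0,"claw":5},{"dx":0,"dy":0,"dz":0.2,"wx":0,"wy":0,"wz":0,"claw":5},{"dx":0,"dy":0,"dz":0,"wx":0,"wy":0,"wz":0,"claw":5}]'
```

```text
clock: 14.52
position: [0.4623, -0.3605, 0.1186]
tool_rot: [-3.142, 0.0, -0.176]
force: [-0.2, 0.4, -5.2]
grip_width: 0.0105
finger_force: 88.4
```

```bash
python3 -m handwheel '[{"dx":0,"dy":0,"dz":0.1,"wx":0,"wy":0,"wz":0,"claw":5},{"dx":0,"dy":0,"dz":0.1,"wx":0,"wy":0,"wz":0,"claw":5},{"dx":0,"dy":0,"dz":0,"wx":0,"wy":0,"wz":0,"claw":5}]'
```

```text
clock: 14.9
position: [0.4623, -0.3605, 0.1167]
tool_rot: [3.142, -0.0, -0.176]
force: [0.7, -0.2, -3.8]
grip_width: 0.0105
finger_force: 88.4
```

```bash
python3 -m handwheel '[{"dx":0,"dy":0,"dz":0.1,"wx":0,"wy":0,"wz":0,"claw":5},{"dx":0,"dy":0,"dz":0,"wx":0,"wy":0,"wz":0,"claw":5}]';python3 -m handwheel '[{"dx":0,"dy":0,"dz":0.1,"wx":0,"wy":0,"wz":0,"claw":5},{"dx":0,"dy":0,"dz":0,"wx":0,"wy":0,"wz":0,"claw":5}]'; python3 -c "
from h import *;print(monitor.observe()['moment'])"
```

```text
clock: 15.15
position: [0.4622, -0.3605, 0.1156]
tool_rot: [-3.142, 0.0, -0.176]
force: [-0.4, -0.0, -4.6]
grip_width: 0.0106
finger_force: 88.4
clock: 15.4
position: [0.4623, -0.3605, 0.1146]
tool_rot: [-3.142, 0.0, -0.176]
force: [0.4, -0.2, -4.7]
grip_width: 0.0105
finger_force: 88.4
[ 0.00754761  0.01814937 -0.00757418]
```

```bash
for i in 1; do python3 -m handwheel '[{"dx":0,"dy":0,"dz":0.1,"wx":0,"wy":0,"wz":0,"claw":5},{"dx":0,"dy":0,"dz":0.05,"wx":0,"wy":0,"wz":0,"claw":5},{"dx":0,"dy":0,"dz":0,"wx":0,"wy":0,"wz":0,"claw":5}]'; done; python3 -m handwheel '[{"dx":0,"dy":0,"dz":0.1,"wx":0,"wy":0,"wz":0,"claw":5},{"dx":0,"dy":0,"dz":0,"wx":0,"wy":0,"wz":0,"claw":5}]'; python3 -c "
from h import *;print(monitor.observe()['moment'])"
```

```text
clock: 15.78
position: [0.4623, -0.3605, 0.1131]
tool_rot: [-3.142, 0.0, -0.176]
force: [1.7, -0.1, -5.7]
grip_width: 0.0105
finger_force: 88.4
clock: 16.02
position: [0.4622, -0.3608, 0.1123]
tool_rot: [3.141, -0.0, -0.176]
force: [-1.4, -0.6, -2.2]
grip_width: 0.0109
finger_force: 89.1
[-0.08371434  0.12815041  0.00926278]
```

```bash
python3 -m handwheel '[{"dx":0,"dy":0,"dz":0.05,"wx":0,"wy":0,"wz":0,"claw":5},{"dx":0,"dy":0,"dz":0,"wx":0,"wy":0,"wz":0,"claw":5}]'; python3 -c "
from h import *;print(monitor.observe()['moment'])
d=grab('scene');cv2.imwrite('pics/c1.png',cv2.resize(d['frame'][120:220,325:455],None,fx=6,fy=6,interpolation=cv2.INTER_CUBIC))"
```

```text
clock: 16.27
position: [0.4623, -0.3608, 0.1123]
tool_rot: [3.141, -0.001, -0.177]
force: [-3.8, 0.7, 7.4]
grip_width: 0.0105
finger_force: 90.6
[0.18214157 0.7759187  0.00340398]
```

View pics/c1.png

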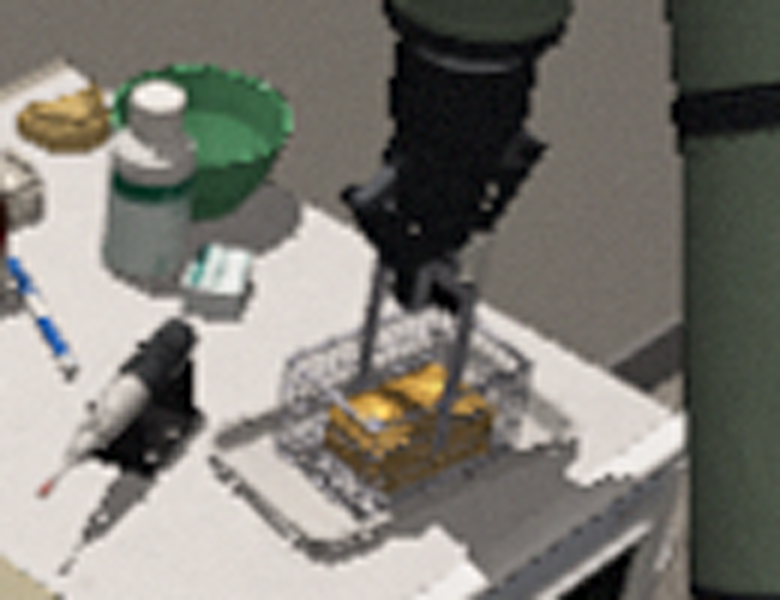

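Contact began on the basket's +x side, with a push toward −x: the basket is standing on the foot of the tray's far rim. The picture (near bottom corner (385,510), tray edge (330,555)) agrees that the tray lies nearer than I assumed. I'll lift 3 mm, shift −x/+y, and lower again.

```bash
python3 -m handwheel '[{"dx":0,"dy":0,"dz":-0.3,"wx":0,"wy":0,"wz":0,"claw":5},{"dx":-0.5,"dy":-0.5,"dz":0,"wx":0,"wy":0,"wz":0,"claw":5},{"dx":0,"dy":0,"dz":0.15,"wx":0,"wy":0,"wz":0,"claw":5},{"dx":0,"dy":0,"dz":0.1,"wx":0,"wy":0,"wz":0,"claw":5},{"dx":0,"dy":0,"dz":0,"wx":0,"wy":0,"wz":0,"claw":5}]'; python3 -m handwheel '[{"dx":0,"dy":0,"dz":0.1,"wx":0,"wy":0,"wz":0,"claw":5},{"dx":0,"dy":0,"dz":0,"wx":0,"wy":0,"wz":0,"claw":5}]'; python3 -c "
from h import *;print(monitor.observe()['moment'])"
```

```text
clock: 16.95
position: [0.4582, -0.3547, 0.1123]
tool_rot: [-3.141, 0.0, -0.176]
force: [-1.9, 2.2, 3.8]
grip_width: 0.0103
finger_force: 89.6
clock: 17.2
position: [0.4584, -0.3547, 0.1123]
tool_rot: [-3.141, -0.001, -0.176]
force: [-7.7, 7.5, 22.7]
grip_width: 0.0106
finger_force: 92.7
[1.50858507 1.55383509 0.02861683]
```

Same contact height after shifting 7 mm, so this is the flat floor, touched corner-first. I'll ease off to near zero load, then open.

```bash
python3 -m handwheel '[{"dx":0,"dy":0,"dz":-0.12,"wx":0,"wy":0,"wz":0,"claw":5},{"dx":0,"dy":0,"dz":0,"wx":0,"wy":0,"wz":0,"claw":5}]' 20; python3 -m handwheel '[{"dx":0,"dy":0,"dz":0,"wx":0,"wy":0,"wz":0,"claw":20},{"dx":0,"dy":0,"dz":0,"wx":0,"wy":0,"wz":0,"claw":40},{"dx":0,"dy":0,"dz":0,"wx":0,"wy":0,"wz":0,"claw":50},{"dx":0,"dy":0,"dz":0,"wx":0,"wy":0,"wz":0,"claw":50}]'
```

```text
clock: 17.45
position: [0.4583, -0.3549, 0.1123]
tool_rot: [3.141, -0.0, -0.176]
force: [-1.0, -1.3, -1.4]
grip_width: 0.0107
finger_force: 89.1
clock: 17.95
position: [0.4583, -0.3547, 0.1124]
tool_rot: [3.142, -0.0, -0.176]
force: [0.3, -0.8, -0.0]
grip_width: 0.0427
finger_force: 0.0
```

Released. Retreating up and checking with the last picture.

```bash
python3 -m handwheel '[{"dx":0,"dy":0,"dz":-1.5,"wx":0,"wy":0,"wz":0,"claw":50},{"dx":0,"dy":0,"dz":-3,"wx":0,"wy":0,"wz":0,"claw":50},{"dx":0,"dy":0,"dz":-4,"wx":0,"wy":0,"wz":0,"claw":50},{"dx":0,"dy":0,"dz":-5,"wx":0,"wy":0,"wz":0,"claw":50},{"dx":0,"dy":-5,"dz":-3,"wx":0,"wy":0,"wz":0,"claw":50},{"dx":0,"dy":-6,"dz":0,"wx":0,"wy":0,"wz":0,"claw":50},{"dx":0,"dy":-6,"dz":0,"wx":0,"wy":0,"wz":0,"claw":50},{"dx":0,"dy":-6,"dz":0,"wx":0,"wy":0,"wz":0,"claw":50}]'; python3 -m handwheel '[{"dx":0,"dy":-6,"dz":0,"wx":0,"wy":0,"wz":0,"claw":50},{"dx":0,"dy":-5,"dz":0,"wx":0,"wy":0,"wz":0,"claw":50},{"dx":0,"dy":0,"dz":0,"wx":0,"wy":0,"wz":0,"claw":50}]'; python3 - <<'E'
from h import *
o=[cv2.resize(grab(n)['frame'][y:y+75,x:x+125],None,fx=4,fy=4,interpolation=cv2.INTER_CUBIC) for n,x,y in (('scene',330,140),('top',360,200))]
cv2.imwrite('pics/d1.png',np.vstack(o))
E
```

```text
clock: 18.95
position: [0.4986, -0.1265, 0.2786]
tool_rot: [-3.142, -0.001, -0.177]
force: [-0.0, 0.1, -0.6]
grip_width: 0.0425
finger_force: 0.0
clock: 19.32
position: [0.5182, -0.0161, 0.2783]
tool_rot: [-3.14, -0.001, -0.171]
force: [0.4, -0.5, -0.3]
grip_width: 0.0426
finger_force: 0.0
```

View pics/d1.png

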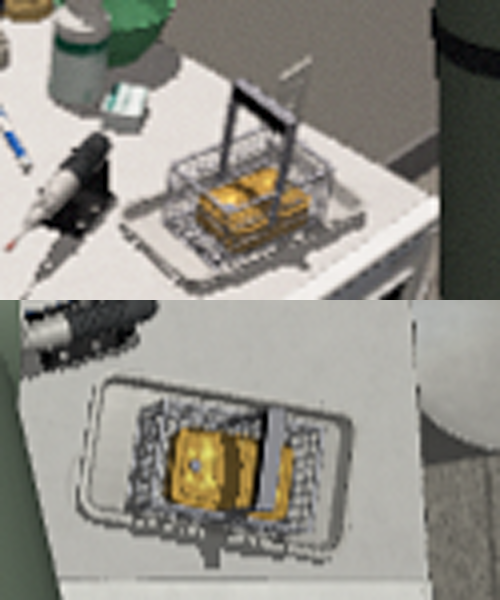

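```bash
python3 - <<'E'
from h import *
d=grab('top'); s=grab('scene')
print(proj(d,[.4583,-.3547,.141]),'obs',270/4+360,160/4+200); print(proj(s,[.4583,-.3547,.141]),'obs',265/4+330,105/4+140)
E
```

```text
[427.72516334 238.61907577] obs 427.5 240.0
[395.67499109 164.27486457] obs 396.25 166.25
```

```bash
python3 -c "
from workcell import job_done; print(job_done())"
```

```text
the job is handed in; nothing more can be done
None
```

I turned the basket level in the bath, lifted it out with the flask still in it, set it down on the drip tray floor, released it and handed the job in; the last pictures show it upright inside the rim, but no verdict came back.

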